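Pull the vent flap shut with the hook pole

ROBOT

A 6-joint arm with a two-finger parallel gripper is mounted at the origin on a cart in front of the work surface, level with it; the furniture and walls round the work are solid. World frame = base frame: x ahead of the robot, y to its left, z up, the work surface at z = 0. Lengths are in m, angles in rad, forces in N, time in s.
With the tool pointing down it reaches from about 0.275 to 1 m from the base axis. Payload 8.4 kg.
Tool frame: the origin (TCP) lies on the centre line of the jaws, within the pads' length; the fingertips stand 17 mm ahead of it and the grasp point (between the pads) lies 2 mm behind it (bot.tcp_to_tips is the z of the fingertips in the tool frame, in m); z points along the fingers, y is the line along which they close (so a half turn about z gives the same grasp; the last joint's range is limited). The gripper opens to 85 mm and grips with 20 to 120 N. Pads are 22 mm wide; open, the fingers measure 114 mm over their backs; the gripper's body (76 mm by 85 mm) begins 54 mm behind the grasp point. The pads swing forward as they close: fully open they stand 13 mm farther back than shut.
Start: joints at [1.178, 0.353, 1.633, -0, 1.155, -0.002], TCP at [0.238, 0.578, 0.248] pointing down, gripper open.
Joint ranges: [-2.63, 2.63], [-0.92, 2.1], [0.06, 2.66], [-1.3, 4.44], [0, 2.69], [-3.02, 3.02]. Speed limits (rad/s): [2.22, 2.22, 2.79, 3.14, 3.14, 3.14].

INTERFACE

Orientations are given as a unit quaternion [x, y, z, w].
In Python, from workcell import bot, hand, kinematics, get_obs, vision, hand_in gives the robot as it stands. The module is installed in compiled form; this text tells all that it offers. Calls block until the motion is done:
- bot.reach(position, orientation): joint-space move of the TCP to a pose.
- bot.servo_line(position, ori=None, velocity=0.15): straight line of the TCP; ori=None keeps the orientation; velocity is the mean speed in m/s.
- bot.goto_joints(angles): joint-space move.
- hand.move_gripper(opening, strength=None): finger opening in m; strength is the grip in N (None keeps the last); returns when the fingers have stopped.
- bot.dwell(seconds).
- kinematics.solve_ik(position, orientation): joint angles nearest the present ones, or None.
- get_obs(): the state.
- vision.read_camera(name): name is "scene" or "top" or "wrist"; returns a dict with "frame" (480x640x3 uint8, red, green, blue), "intrinsics" (3x3 intrinsics, pixels), "view" (4x4, takes a point from world to camera coordinates). Camera axes: x right, y down, z forward; pixel columns grow to the right and rows downward; lengths in m; the calibration is good to about 2 mm. A picture is of the moment at which its call begins. There is no depth.
A pose or a line that the arm cannot do raises bot.IKError and nothing moves.
- hand_in(): hands the job in; it is judged then, once.
The state is a dict: "time_s": time; "joint_pos": joint angles; "joint_vel": joint speeds; "joint_efforts": joint torques, N m; "position": TCP position; "orientation": TCP orientation; "wrist_force": force on the tool from outside, world axes, zero at the start; "ft_torque": the same for the moment, N m; "gripper_width": finger opening in m; "grip_force": force on a finger pad.
Only numpy, scipy, OpenCV 4.12 (cv2) and the standard library are available. Lean on these libraries where they do the work, as an engineer would, in place of code of your own. Each camera call takes 0.05 s, during which the arm holds its last target. There are 200 camera calls.

TASK

Take the hook pole out of its stand, drop its hook into the brass ring eye on top of the open blue vent flap, and pull the flap towards you until its catch snaps in and holds it shut. Pull gently: the catch gives at 5 to 8 N, and the flap must never be hauled on with more than 18 N. Then unhook and lay the pole back in its stand; touch the flap only with the pole and leave the bottles and jars alone.

Things in the scene. Friction and masses are not known exactly. Their poses are not given: they have to be found in the camera images.
- pole: The hook pole, about 0.16 kg; origin and axes as pole_grip. A steel rod 8.4 mm thick runs along x through the middle of the wooden handle, from x = -80 mm to x = +190 mm, where it bends straight down (-z) into the hook, a pin 8.4 mm thick whose tip is 38 mm below the rod's axis. It lies loose and level in the stand at the start.
- pole_grip (a point): Centre of the pole's wooden handle, where to grasp it. The handle is a bar 100 mm long (x, towards the hook), 22 mm wide (y), 40 mm tall (z).
- hook (a point): A point on the axis of the pole's hook pin, at x = +190 mm, z = -22 mm from pole_grip, 16 mm above the pin's tip; same axes. Hold it at the height of the eye's centre and the rod runs clear above the ring.
- eye (a point): Centre of the brass ring eye on top of the flap. Hole 30 mm wide, wire 6 mm thick, ring axis = point z; level when the flap is upright, tilting with it. A stem holds it on its far (+x) side; the hook goes in from above and pulls on the near (-x) side. Measured in the flap it lies 18 mm nearer to you (-x) than the hinge line and 155 mm above it.
- flap_hinge (a point): Middle of the hinge line at the flap's lower edge, on a fixed free-standing screen (190 mm wide). Axes: z up, y along the hinge line, x square to the screen, away from you; the flap opens towards +x. The flap hangs between two jambs that rise 140 mm above this point (the eye stands above them); a head rail in front of it tops out 125 mm above this point.
- vent_flap (a joint): Angle of the flap: 0 upright, positive leaning away from you (+x of flap_hinge). A spring (0.55 N m/rad) holds it open at about 0.35 to 0.5 and swings it open again unless it is caught. Where the catch takes hold differs in each start and is not told: the nub passes at an angle between about -0.10 and +0.19; caught, the flap stays by itself between -0.15 and +0.16.
- flap_nub (a point): Steel nub on the flap's right edge, 114 mm above the hinge, which snaps past a sprung nose on the right jamb. To be felt while pulling: the force at the eye rises to about 5 to 8 N, drops as the nub passes the nose, then rises steeply (5 to 8 N per mm at the eye) where a rubber bumper stops the flap, some 5 mm farther. A pull of 11 to 14 N is past the catch.
- stand_seat (a point): Where pole_grip is when the pole lies in its stand, 110 mm above the bench; same axes as the pole then has (x towards the hook, z up). The fixed wooden stand, 170 x 60 mm, has two forks, 8 mm thick, at x = -68 and +68 mm, each with a slot 14 mm wide for the rod, flared upwards (top 25 mm above the rod's axis). The handle hangs between them with 80 mm of air below.
- brown_bottle: Bystander: brown bottle with white cap, 46 mm across, 110 mm tall; origin at the centre of its underside, standing on the bench.
- red_jar: Bystander: small paint jar with red label and black lid, 32 mm across, 53 mm tall; origin at the centre of its underside, standing on the bench.
- black_jar: Bystander: small black paint jar, 34 mm across, 45 mm tall; origin at the centre of its underside, standing on the bench.

How it is judged:
By the outcome, as a careful person would: the job done as asked, in the order asked, and still so for the second after the job is handed in, with the robot touching nothing.
It also fails if it takes over 64 s, if anything falls off the work surface, if the arm or the gripper's body presses on something with over 40 N, if the wrist force passes 120 N, or if a joint passes its speed limit or range.

## Working session

There is one attempt and no reset: what is moved stays moved. The work goes in short steps, each a Python script; the robot and the scene stay as the last script left them, time stands still between calls to the robot, and variables do not carry over. Pictures are saved under pics/ and viewed, at most 13 in all, crops included, and the job is handed in when it is done.

```bash
mkdir -p pics
python3 - <<'E'
from workcell import *
import cv2,numpy as np
for n in ["scene","top"]:
    c=vision.read_camera(n); cv2.imwrite(f"pics/{n}0.png",c["frame"][:,:,::-1]); np.savez(f"pics/{n}0.npz",**c)
    print(n,c["intrinsics"].round(1).tolist(),c["view"].round(3).tolist())
o=get_obs(); print(o)
E
```

```text
scene [[450.6, 0.0, 317.8], [0.0, 450.6, 239.7], [0.0, 0.0, 1.0]] [[-0.945, -0.327, -0.013, 0.567], [-0.244, 0.731, -0.637, 0.177], [0.218, -0.599, -0.771, 0.901], [0.0, 0.0, 0.0, 1.0]]
top [[483.2, 0.0, 323.5], [0.0, 483.2, 232.5], [0.0, 0.0, 1.0]] [[0.009, -1.0, 0.007, 0.062], [-0.998, -0.01, -0.064, 0.57], [0.064, -0.006, -0.998, 1.138], [0.0, 0.0, 0.0, 1.0]]
{'time_s': 0.1, 'joint_pos': array([ 1.17760310e+00,  3.53575116e-01,  1.63404748e+00, -3.77308228e-05,
        1.15517716e+00, -2.37569707e-03]), 'joint_vel': array([-0.00211768, -0.00018191, -0.00338685, -0.00051073,  0.00012161,
        0.00136686]), 'joint_efforts': array([ 3.12409858e-03, -6.06359267e+01, -3.42824650e+01,  2.73165188e-04,
        3.98748482e-03,  9.09454911e-06]), 'position': array([0.2379366 , 0.57751353, 0.24764435]), 'orientation': array([ 1.94160020e-01,  9.80969685e-01, -5.95173923e-04, -1.01677713e-04]), 'wrist_force': array([1.03041079, 0.40928551, 1.04666365]), 'ft_torque': array([ 0.00296092,  0.0202704 , -0.05793957]), 'grip_force': 0.0, 'gripper_width': 0.08554395454036506}
```

View pics/scene0.png

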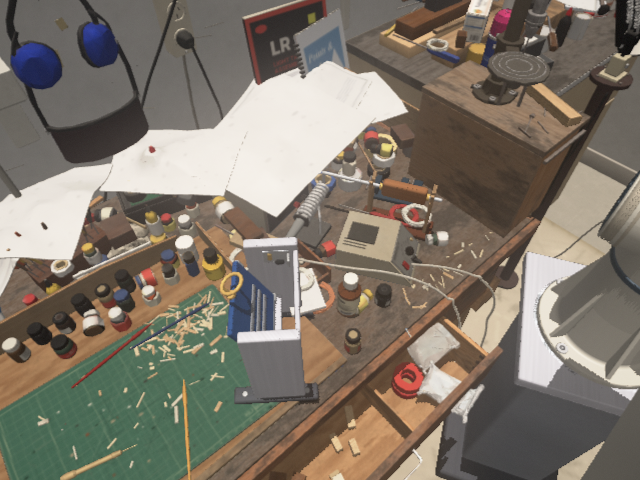

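View pics/top0.png

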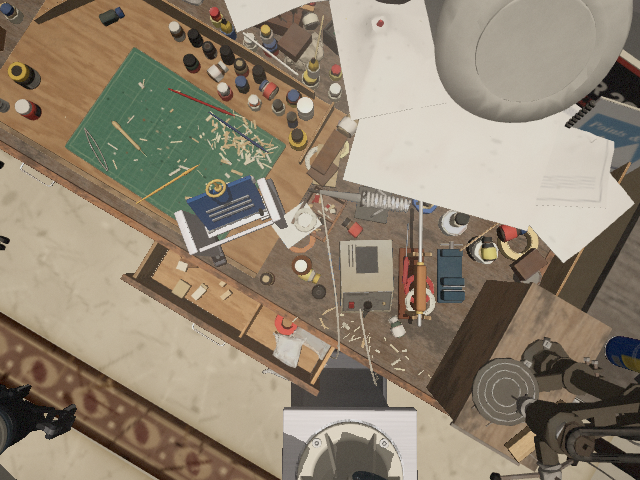

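Scene: the flap screen is at (270,320) with its ring at (232,286), and the pole's orange handle is at (405,188). Top: ring at (216,188), handle at (420,283), rod running up towards (419,200). The gripper is at the lower left. Next I'll enlarge these areas.

Run:
```python
import cv2,numpy as np
t=cv2.imread("pics/top0.png");s=cv2.imread("pics/scene0.png")
def cr(im,x,y,w,h): return cv2.resize(im[y:y+h,x:x+w],(400,300),interpolation=cv2.INTER_CUBIC)
a=cr(t,340,190,160,120+30) if 0 else cr(t,330,190,160,120)
b=cr(t,160,160,160,120); c=cr(s,310,140,160,120); d=cr(s,205,230,133,100)
cv2.imwrite("pics/z1.png",np.vstack([np.hstack([a,b]),np.hstack([c,d])]))
```

```text
(no output)
```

View pics/z1.png

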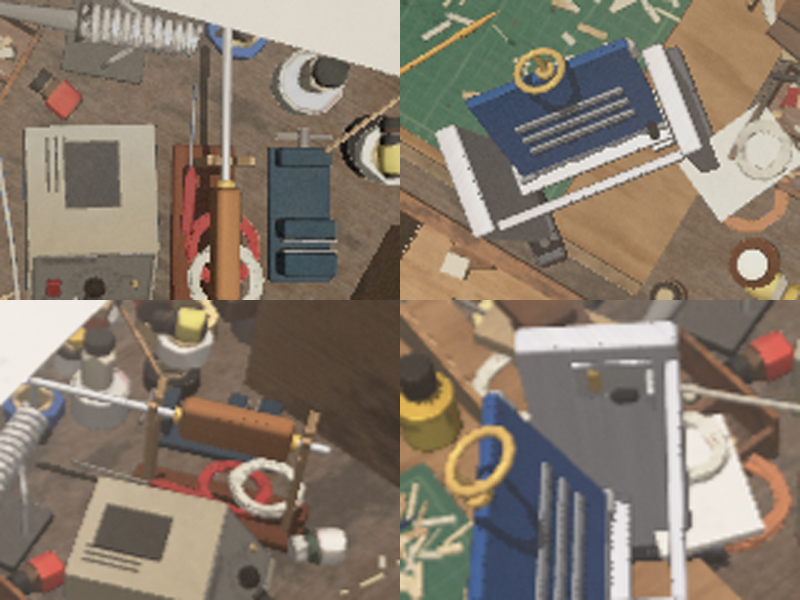

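Enlarged views: the handle lies between its forks and the rod points up in the image. The flap leans up and left, and its ring is at top (216,189) and scene (232,282). Now I'll turn these pixels into world points.

```bash
cat > h.py <<'E'
import cv2,numpy as np
def ray(c,px):
    V=c["view"];R,t=V[:3,:3],V[:3,3]
    d=R.T@np.linalg.inv(c["intrinsics"])@np.array([px[0],px[1],1.]); return -R.T@t,d/np.linalg.norm(d)
def plane(c,px,z):
    o,d=ray(c,px); return o+d*(z-o[2])/d[2]
def tri(rs):
    A=sum(np.eye(3)-np.outer(d,d) for o,d in rs); b=sum((np.eye(3)-np.outer(d,d))@o for o,d in rs)
    p=np.linalg.solve(A,b); return p,[np.linalg.norm((np.eye(3)-np.outer(d,d))@(p-o)) for o,d in rs]
def mask(c,lo,hi,box):
    h=cv2.cvtColor(c["frame"],cv2.COLOR_RGB2HSV); m=cv2.inRange(h,np.array(lo),np.array(hi))
    x,y,w,hh=box; z=np.zeros_like(m); z[y:y+hh,x:x+w]=m[y:y+hh,x:x+w]
    n,l,s,_=cv2.connectedComponentsWithStats(z); return (l==1+np.argmax(s[1:,4])).astype(np.uint8)
def big(m): return max(cv2.findContours(m,cv2.RETR_EXTERNAL,cv2.CHAIN_APPROX_NONE)[0],key=cv2.contourArea)
def proj(c,p):
    q=c["view"][:3,:3]@p+c["view"][:3,3]; q=c["intrinsics"]@q; return q[:2]/q[2]
E
python3 - <<'E'
from h import *
T=np.load("pics/top0.npz");S=np.load("pics/scene0.npz")
T=dict(T);S=dict(S)
print("hsv",[cv2.cvtColor(T["frame"],cv2.COLOR_RGB2HSV)[y,x].tolist() for y,x in((283,420),(300,420),(181,208))],cv2.cvtColor(S["frame"],cv2.COLOR_RGB2HSV)[190,405])
m=mask(T,(8,120,120),(16,255,255),(405,255,30,60)); r=cv2.minAreaRect(big(m)); print("handle top",r)
b=sorted(cv2.boxPoints(r).tolist(),key=lambda p:p[1]);
f=(np.array(b[0])+b[1])/2; n=(np.array(b[2])+b[3])/2
F,N=plane(T,f,.13),plane(T,n,.13); print("far,near",F,N,np.linalg.norm(F-N),"mid",(F+N)/2)
# rod centre at z=.11 : bright pixels in rows
for row in (215,230,245,255,305,312):
    g=T["frame"][row,408:432].min(axis=1).astype(int); print(row,g.tolist())
e=[]
for c,box in((T,(200,172,35,35)),(S,(215,265,32,40))):
    mm=mask(c,(18,110,90),(32,255,255),box); k=big(mm); el=cv2.fitEllipse(k); print("ring",el); e.append(ray(c,el[0]))
print(tri(e))
mm=mask(S,(5,120,60),(14,255,255),(370,165,70,45)); print(cv2.minAreaRect(big(mm)))
print(proj(S,(F+N)/2-[0,0,.02]))
E
```

```text
hsv [[14, 133, 186], [14, 131, 185], [65, 62, 120]] [ 12 124 107]
handle top ((421.0, 287.5), (45.0, 8.0), 90.0)
far,near [ 0.49454377 -0.14217035  0.13      ] [ 0.39838991 -0.1418208   0.13      ] 0.09615450012728775 mid [ 0.44646684 -0.14199557  0.13      ]
215 [95, 95, 67, 64, 62, 68, 89, 93, 99, 98, 93, 146, 189, 192, 141, 97, 101, 100, 92, 89, 97, 96, 93, 92]
230 [92, 97, 59, 59, 60, 96, 95, 86, 80, 86, 83, 154, 199, 176, 134, 82, 82, 82, 85, 80, 79, 91, 88, 90]
245 [90, 89, 48, 49, 51, 86, 87, 92, 86, 88, 83, 162, 209, 170, 104, 98, 92, 92, 96, 93, 90, 94, 92, 89]
255 [52, 54, 52, 49, 52, 102, 101, 71, 92, 110, 116, 166, 223, 167, 120, 52, 55, 89, 94, 92, 92, 93, 122, 131]
305 [176, 174, 161, 30, 29, 35, 31, 29, 44, 71, 82, 86, 87, 88, 88, 86, 83, 77, 68, 81, 89, 97, 190, 188]
312 [47, 48, 48, 45, 41, 42, 44, 44, 64, 86, 102, 125, 128, 109, 98, 152, 178, 127, 187, 188, 187, 185, 185, 80]
ring ((215.29754638671875, 187.62628173828125), (16.392059326171875, 20.44957733154297), 62.11431121826172)
ring ((228.54627990722656, 281.1697082519531), (23.826223373413086, 34.14410400390625), 149.29409790039062)
(array([0.64061845, 0.27815167, 0.25196536]), [np.float64(0.001826862345718664), np.float64(0.001826862345718725)])
((404.19940185546875, 190.96908569335938), (44.896949768066406, 16.639604568481445), 12.994616508483887)
[403.45615473 191.72779361]
```

```bash
cat >> h.py <<'E'
def q(yaw): # tool down, tool x along world yaw
    a=yaw/2; return [np.cos(a),np.sin(a),0,0]
def save(c,n): cv2.imwrite(f"pics/{n}.png",c["frame"][:,:,::-1]); np.savez(f"pics/{n}.npz",**c)
E
python3 - <<'E'
from workcell import *; from h import *
p=get_obs()["position"]
bot.servo_line([p[0],p[1],.40],velocity=.3)
bot.reach([.56,.245,.42],q(.385)); print(get_obs()["time_s"],get_obs()["joint_pos"].round(2))
save(vision.read_camera("wrist"),"w1")
hand.move_gripper(.045)
bot.reach([.446,-.142,.26],q(0)); print(get_obs()["time_s"],get_obs()["joint_pos"].round(2))
bot.dwell(.2); save(vision.read_camera("wrist"),"w2")
cv2.imwrite("pics/w12.png",np.hstack([cv2.resize(cv2.imread(f"pics/{n}.png"),(400,300)) for n in("w1","w2")]))
E
```

```text
2.45 [0.41 0.22 1.44 0.   1.48 1.59]
4.575 [-0.31  0.09  1.94  0.    1.11  1.26]
```

View pics/w12.png

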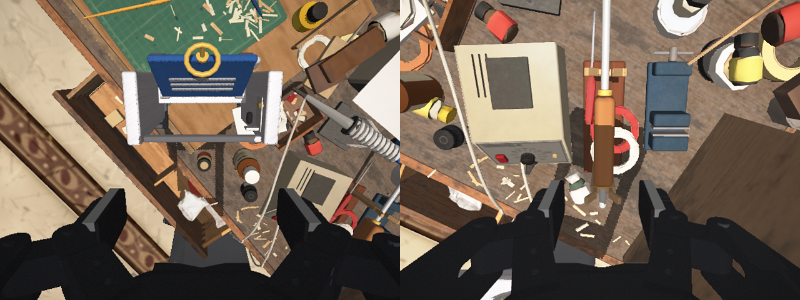

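Wrist views: the left half (w1) shows the ring at (204,60) and the screen square to the view, so yaw 0.385 is about right. The right half (w2) shows the handle directly between the fingers, at about (605,150). Next I'll measure the ring and rod from these.

Run:
```python
from h import *
L=lambda n:dict(np.load(f"pics/{n}.npz"))
T,S,W1,W2=map(L,("top0","scene0","w1","w2"))
# rod in w2
m=mask(W2,(0,0,120),(179,60,255),(310,0,40,140)); pts=[]
for r in range(15,110,10):
    x=np.flatnonzero(m[r,310:350]); 
    if 4<len(x)<25: pts.append(plane(W2,(310+x.mean(),r),.11))
print(np.array(pts).round(4))
m=mask(W2,(5,90,60),(20,255,255),(295,120,70,220)); k=big(m)[:,0]; print("handle box",k.min(0),k.max(0))
c=k[k[:,1]<k[:,1].min()+3].mean(0);print("far top edge",plane(W2,c,.13))
# ring
rs=[]
for n,c,box in(("T",T,(200,172,35,35)),("S",S,(215,265,32,40)),("W",W1,(290,60,80,75))):
    mm=mask(c,(18,110,90),(32,255,255),box); k=big(mm); el=cv2.fitEllipse(cv2.convexHull(k)); print(n,el); rs.append(ray(c,el[0]))
print(tri(rs),tri([rs[0],rs[2]]),tri([rs[1],rs[2]]))
# screen corners in w1, white
m=mask(W1,(0,0,165),(179,40,255),(180,90,300,160)); k=big(m)
r=cv2.minAreaRect(k); print(r)
cv2.imwrite("pics/w1c.png",cv2.resize(W1["frame"][60:250,180:470,::-1],(725,475),interpolation=cv2.INTER_CUBIC))
```

```text
[[ 0.5765 -0.1456  0.11  ]
 [ 0.571  -0.1453  0.11  ]
 [ 0.5653 -0.1454  0.11  ]
 [ 0.5597 -0.1454  0.11  ]
 [ 0.5539 -0.1451  0.11  ]
 [ 0.5481 -0.1449  0.11  ]
 [ 0.5421 -0.1449  0.11  ]
 [ 0.5362 -0.1449  0.11  ]
 [ 0.5301 -0.145   0.11  ]
 [ 0.524  -0.1447  0.11  ]]
handle box [295 120] [362 334]
far top edge [ 0.51441473 -0.14392796  0.13      ]
T ((215.2266387939453, 187.7371826171875), (16.92435073852539, 21.07986831665039), 60.67708206176758)
S ((227.9872589111328, 280.0039978027344), (26.44017219543457, 36.7991943359375), 153.08128356933594)
W ((323.421142578125, 95.1074447631836), (56.36973571777344, 58.9822883605957), 85.38494110107422)
(array([0.63932519, 0.27794889, 0.25576785]), [np.float64(0.0016930848649389808), np.float64(0.003255641400192195), np.float64(0.0017334104003077818)]) (array([0.63813992, 0.27751803, 0.25297162]), [np.float64(0.0004301665012149078), np.float64(0.0004301665012149146)]) (array([0.63945256, 0.27899209, 0.25789798]), [np.float64(0.0023807590137750185), np.float64(0.0023807590137749513)])
((442.947509765625, 172.34046936035156), (34.49519348144531, 117.45832061767578), 3.5763344764709473)
```

View pics/w1c.png

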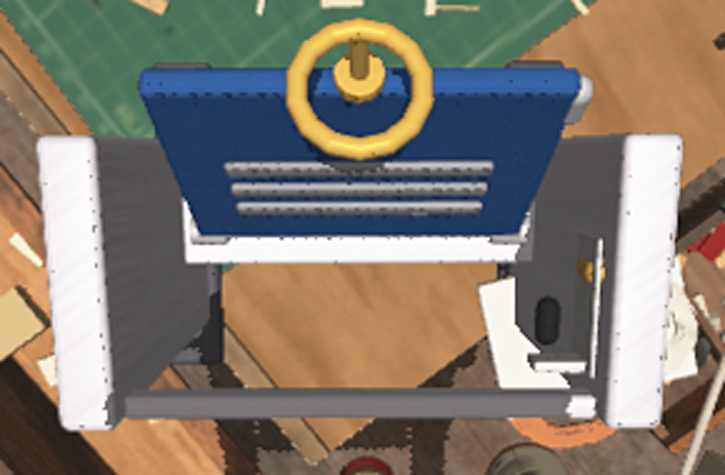

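Run:
```python
from h import *
L=lambda n:dict(np.load(f"pics/{n}.npz"))
T,S,W1,W2=map(L,("top0","scene0","w1","w2"))
for p in((.636,-.144,.11),(.636,-.144,.072),(.6385,.278,.254)): print(p,[proj(c,np.array(p)).round(1) for c in(T,S,W2)])
for z in(.22,.24,.25,.26,.27):
    a=plane(W1,(180+62/2.5,60+428/2.5),z);b=plane(W1,(180+660/2.5,60+426/2.5),z); d=a-b
    print(z,a.round(4),b.round(4),np.linalg.norm(d).round(4),"yaw",np.arctan2(-d[0],d[1]).round(4))
h=cv2.cvtColor(W2["frame"],cv2.COLOR_RGB2HSV); print(h[140:320:6,328].tolist())
z=np.hstack([cv2.resize(T["frame"][170:260,370:460,::-1],(390,390)),cv2.resize(W2["frame"][0:180,240:420,::-1],(390,390)) ])
z=np.hstack([z[:,:390],cv2.resize(S["frame"][130:220,290:380,::-1],(390,390))])
cv2.imwrite("pics/z2.png",z)
```

```text
(0.636, -0.144, 0.11) [array([419.7, 201. ]), array([322.8, 173. ]), array([ 328. , -100.3])]
(0.636, -0.144, 0.072) [array([416.3, 203.1]), array([322.8, 185. ]), array([327.3, -70.4])]
(0.6385, 0.278, 0.254) [array([214.8, 187.7]), array([230.9, 280.8]), array([-1495.9,  -443.7])]
0.22 [0.503  0.3291 0.22  ] [0.5789 0.1453 0.22  ] 0.1989 yaw 0.3915
0.24 [0.5103 0.3256 0.24  ] [0.5816 0.1531 0.24  ] 0.1867 yaw 0.3915
0.25 [0.514  0.3239 0.25  ] [0.5829 0.157  0.25  ] 0.1806 yaw 0.3915
0.26 [0.5177 0.3221 0.26  ] [0.5843 0.1609 0.26  ] 0.1745 yaw 0.3915
0.27 [0.5214 0.3204 0.27  ] [0.5856 0.1648 0.27  ] 0.1683 yaw 0.3915
[[0, 0, 255], [30, 100, 255], [29, 121, 255], [13, 156, 209], [14, 151, 233], [14, 153, 234], [14, 151, 234], [14, 153, 234], [14, 151, 233], [14, 154, 234], [13, 156, 154], [13, 153, 113], [13, 154, 114], [13, 152, 116], [12, 154, 116], [13, 152, 116], [13, 153, 115], [13, 154, 114], [13, 154, 114], [13, 150, 114], [13, 155, 115], [13, 151, 115], [13, 152, 114], [12, 146, 115], [13, 152, 116], [13, 154, 116], [12, 151, 110], [19, 91, 134], [15, 8, 122], [15, 12, 123]]
```

View pics/z2.png

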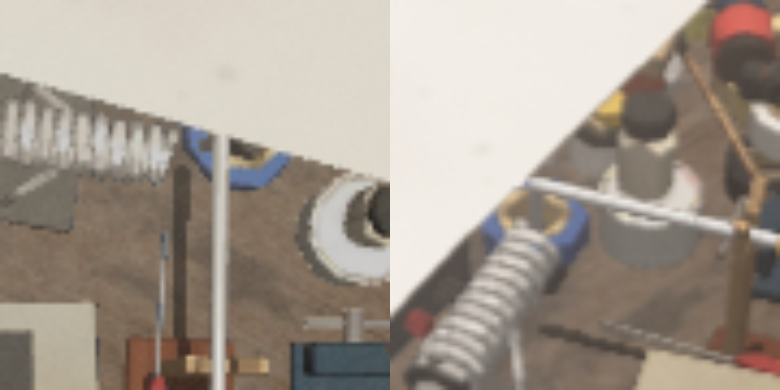

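The rod's tip appears right at the edge of a white sheet in both views, so I'll check how high that sheet is before lifting.

Run:
```python
from h import *
L=lambda n:dict(np.load(f"pics/{n}.npz"))
T,S,W2=map(L,("top0","scene0","w2"))
for t,s in(((345,175),(250,215)),((592,261),(405,112))): print(tri([ray(T,t),ray(S,s)]))
print("far top",plane(W2,(328,156),.13), "near: top/bot",plane(W2,(327,299),.13),plane(W2,(327,299),.09),"cam",ray(W2,(0,0))[0])
```

```text
(array([0.71257696, 0.03138629, 0.11974705]), [np.float64(0.023605288339482573), np.float64(0.023605288339482576)])
(array([ 0.51507712, -0.57282667,  0.019436  ]), [np.float64(0.007434712148433254), np.float64(0.007434712148433324)])
far top [ 0.49306323 -0.14461383  0.13      ] near: top/bot [ 0.39627001 -0.14451706  0.13      ] [ 0.37782407 -0.14503537  0.09      ] cam [ 0.51452233 -0.1411943   0.38643004]
```

Run:
```python
from workcell import *; from h import *
bot.servo_line([.4445,-.1435,.20],q(0),velocity=.2)
bot.servo_line([.4445,-.1435,.110],velocity=.12)
o=get_obs(); print(o["position"],o["wrist_force"])
hand.move_gripper(.0,70); o=get_obs(); print(o["time_s"],o["gripper_width"],o["grip_force"],o["wrist_force"])
bot.servo_line([.4445,-.1435,.17],velocity=.1); o=get_obs(); print(o["wrist_force"],o["ft_torque"])
bot.servo_line([.4445,-.1435,.39],velocity=.25)
o=get_obs(); print(o["time_s"],o["gripper_width"],o["wrist_force"],o["ft_torque"])
save(vision.read_camera("scene"),"s1"); save(vision.read_camera("top"),"t1");save(vision.read_camera("wrist"),"w3")
cv2.imwrite("pics/z3.png",np.hstack([cv2.resize(cv2.imread("pics/s1.png"),(400,300)),cv2.resize(cv2.imread("pics/w3.png"),(400,300))]))
```

```text
[ 0.44511055 -0.14370582  0.11070758] [-0.05330884 -0.30919814  0.50718158]
6.5 0.020975807585563628 67.97384977340698 [-0.88972694  0.34580243  5.74781991]
[ 0.06812023 -0.24097565 -1.53606898] [ 0.03548903  0.00259027 -0.03172902]
8.2833 0.021238759822496178 [-0.72261686 -0.30244201 -1.60809897] [0.01655757 0.05038707 0.02666833]
```

View pics/z3.png

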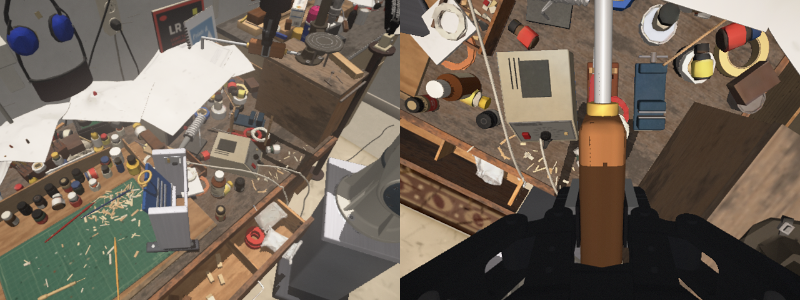

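The pole is held and level, and the scene shows its rod at about (205,42) in the half-size view. Next I'll move it above the ring and compare hook and ring in the images.

```bash
cat >> h.py <<'E'
Y=.39; U=np.array([np.cos(Y),np.sin(Y),0]); EYE=np.array([.6385,.278,.254])
def tcp(hook): return np.asarray(hook)-.19*U+[0,0,.0227]
E
python3 - <<'E'
from workcell import *; from h import *
bot.reach(tcp(EYE+[0,0,.115]),q(Y)); bot.servo_line(tcp(EYE+[0,0,.045]),velocity=.2); bot.dwell(.2)
o=get_obs(); print(o["time_s"],o["position"],tcp(EYE+[0,0,.045]),o["wrist_force"],o["joint_pos"].round(2))
t=vision.read_camera("top");s=vision.read_camera("scene");save(t,"t2");save(s,"s2")
pin=EYE+[0,0,.045]
for c in(t,s): print("top of bend",proj(c,pin+[0,0,.022]),"tip",proj(c,pin-[0,0,.016]),"eye",proj(c,EYE))
a=cv2.resize(t["frame"][150:225,170:270,::-1],(400,300),interpolation=cv2.INTER_CUBIC);b=cv2.resize(s["frame"][235:310,180:280,::-1],(400,300),interpolation=cv2.INTER_CUBIC)
cv2.imwrite("pics/z4.png",np.hstack([a,b]))
E
```

```text
10.45 [0.46361396 0.20590034 0.32325275] [0.46276728 0.2057642  0.3217    ] [ 0.38622969 -0.00126946 -0.63295306] [ 0.41  0.1   1.79 -0.    1.25  1.6 ]
top of bend [206.5361406 181.7344892] tip [211.34859274 185.20485649] eye [214.75541544 187.66159283]
top of bend [223.08423733 253.47814354] tip [227.64887473 269.50240031] eye [230.86728125 280.80068495]
```

View pics/z4.png

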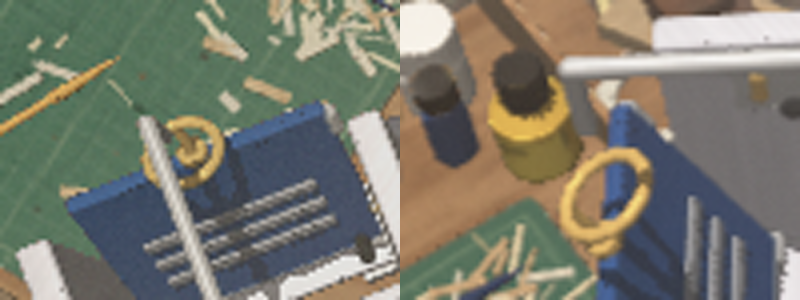

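Top: the rod end at (207,181) matches the prediction, and the ring centre is at (215.5,188). Scene: the ring centre is at (232,283.7), which puts the eye at z≈0.247, slightly lower than I had it. Now I'll lower the hook while watching the force.

```bash
sed -i 's/EYE=np.array.*/EYE=np.array([.6385,.278,.248])/' h.py
python3 - <<'E'
from workcell import *; from h import *
f0=get_obs()["wrist_force"]
for dz in (.035,.025,.017,.009,.001):
    bot.servo_line(tcp(EYE+[0,0,dz]),velocity=.08); o=get_obs(); f=o["wrist_force"]-f0; print(dz,f.round(2),o["position"].round(4))
    if np.linalg.norm(f)>4: print("contact"); break
print(o["time_s"]); t=vision.read_camera("top");s=vision.read_camera("scene");save(t,"t3");save(s,"s3")
a=cv2.resize(t["frame"][150:225,170:270,::-1],(400,300),interpolation=cv2.INTER_CUBIC);b=cv2.resize(s["frame"][235:310,180:280,::-1],(400,300),interpolation=cv2.INTER_CUBIC)
cv2.imwrite("pics/z5.png",np.hstack([a,b]))
E
```

```text
0.035 [ 0.01 -0.19  0.27] [0.4624 0.2056 0.3052]
0.025 [-0.01 -0.4  -0.19] [0.4625 0.2056 0.2954]
0.017 [-0.26  0.47  0.73] [0.4625 0.2056 0.2873]
0.009 [0.13 0.13 1.29] [0.4625 0.2057 0.2793]
0.001 [-0.72 -0.26  0.95] [0.4625 0.2056 0.2713]
11.925
```

View pics/z5.png

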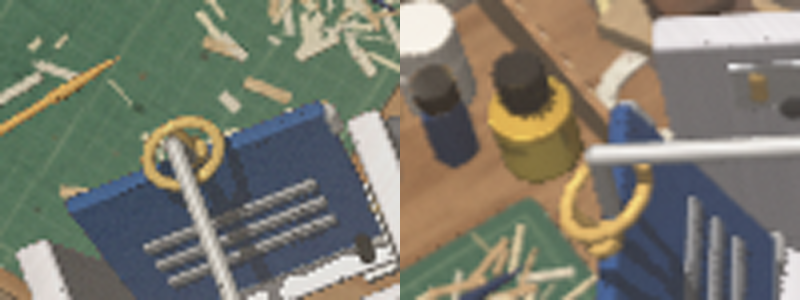

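The hook is in the ring in both views: top (213,186), and in the scene the rod end lies above the ring opening. Now I'll pull gently along the arc, watching the force.

```bash
cat > pull.py <<'E'
from workcell import *; from h import *
from scipy.optimize import brentq
X=lambda a:-.018*np.cos(a)+.155*np.sin(a)
Z=lambda a:.155*np.cos(a)+.018*np.sin(a)
A0=.42
def hookpos(s):
    a=brentq(lambda a:X(a)-(X(A0)-max(0,s-.009)),-.6,.8); return EYE-s*U+[0,0,Z(a)-Z(A0)+.001]
E
python3 - <<'E'
from pull import *
f0=np.mean([get_obs()["wrist_force"]],axis=0); log=[];s=0;pk=0
while s<.105:
    s+=.002 if s<.032 else .0005
    bot.servo_line(tcp(hookpos(s)),velocity=.04 if s<.032 else .025)
    o=get_obs(); f=o["wrist_force"]-f0; F=f@U; log.append((round(s*1e3,1),round(F,1),round(f[2],1)))
    if F>10.5 or np.linalg.norm(f)>14: break
print(*log[::1]); o=get_obs(); print(o["time_s"],o["position"],(o["wrist_force"]-f0).round(2))
E
```

```text
(2.0, np.float64(0.2), np.float64(-0.0)) (4.0, np.float64(0.2), np.float64(-1.0)) (6.0, np.float64(0.2), np.float64(0.1)) (8.0, np.float64(-0.5), np.float64(0.1)) (10.0, np.float64(0.0), np.float64(-0.7)) (12.0, np.float64(0.6), np.float64(-0.8)) (14.0, np.float64(-0.3), np.float64(-0.4)) (16.0, np.float64(-0.5), np.float64(-0.2)) (18.0, np.float64(-0.2), np.float64(1.3)) (20.0, np.float64(-0.2), np.float64(0.6)) (22.0, np.float64(0.6), np.float64(-0.2)) (24.0, np.float64(-0.0), np.float64(-0.4)) (26.0, np.float64(-0.3), np.float64(0.9)) (28.0, np.float64(-0.1), np.float64(0.3)) (30.0, np.float64(-0.1), np.float64(0.3)) (32.0, np.float64(0.3), np.float64(-0.1)) (32.5, np.float64(0.2), np.float64(0.0)) (33.0, np.float64(0.9), np.float64(0.2)) (33.5, np.float64(-0.4), np.float64(-0.7)) (34.0, np.float64(-0.0), np.float64(-0.4)) (34.5, np.float64(-0.1), np.float64(-0.1)) (35.0, np.float64(0.6), np.float64(-0.4)) (35.5, np.float64(0.5), np.float64(-0.3)) (36.0, np.float64(0.9), np.float64(0.1)) (36.5, np.float64(1.0), np.float64(0.1)) (37.0, np.float64(0.5), np.float64(0.0)) (37.5, np.fl
[... 4091 characters left out ...]
64(-2.1)) (86.5, np.float64(2.5), np.float64(-1.3)) (87.0, np.float64(1.7), np.float64(-1.6)) (87.5, np.float64(1.2), np.float64(-0.3)) (88.0, np.float64(1.1), np.float64(-0.1)) (88.5, np.float64(1.5), np.float64(0.5)) (89.0, np.float64(1.3), np.float64(0.3)) (89.5, np.float64(1.5), np.float64(-0.2)) (90.0, np.float64(2.9), np.float64(-0.1)) (90.5, np.float64(4.7), np.float64(-0.2)) (91.0, np.float64(4.1), np.float64(-1.6)) (91.5, np.float64(6.4), np.float64(-1.2)) (92.0, np.float64(6.9), np.float64(-2.5)) (92.5, np.float64(7.8), np.float64(-2.6)) (93.0, np.float64(9.6), np.float64(-2.4)) (93.5, np.float64(11.0), np.float64(-3.2))
46.775 [0.37781192 0.17083672 0.27470024] [ 9.7   5.29 -3.19]
```

The force peaked at 7.7 N, dropped to about 1 N, then rose to 11 N on the bumper, so the flap is past its catch. 47 s are gone, so I'll unhook promptly.

Run:
```python
from pull import *
bot.servo_line(tcp(hookpos(.0815)),velocity=.06); o=get_obs(); print(o["time_s"],o["wrist_force"].round(2))
P=tcp(hookpos(.0815))
bot.servo_line(P+[0,0,.03],velocity=.12); o=get_obs(); print(o["time_s"],o["wrist_force"].round(2))
bot.servo_line(P+[0,0,.12],velocity=.3); o=get_obs(); print(o["time_s"],o["position"],o["wrist_force"].round(2),o["ft_torque"].round(2))
s=vision.read_camera("scene");t=vision.read_camera("top");save(s,"s4");save(t,"t4")
g=o["position"]
for c in(s,t): print("pred grip,bend,tip",[proj(c,g+v).round(1).tolist() for v in(.06*U,.19*U,.19*U-[0,0,.038])])
a=cv2.resize(s["frame"][150:330,200:440,::-1],(400,300),interpolation=cv2.INTER_CUBIC);b=cv2.resize(t["frame"][130:280,170:370,::-1],(400,300),interpolation=cv2.INTER_CUBIC)
cv2.imwrite("pics/z6.png",np.hstack([a,b]))
```

```text
47.1333 [ 0.3  -0.18 -1.39]
47.5333 [ 0.55 -0.64 -2.1 ]
47.9833 [0.38731314 0.17475966 0.39655427] [-0.7   0.48 -1.8 ] [-0.03  0.06 -0.07]
pred grip,bend,tip [[379.5, 208.3], [277.3, 213.5], [279.7, 232.9]]
pred grip,bend,tip [[242.9, 296.0], [213.7, 220.5], [218.6, 222.5]]
```

View pics/z6.png

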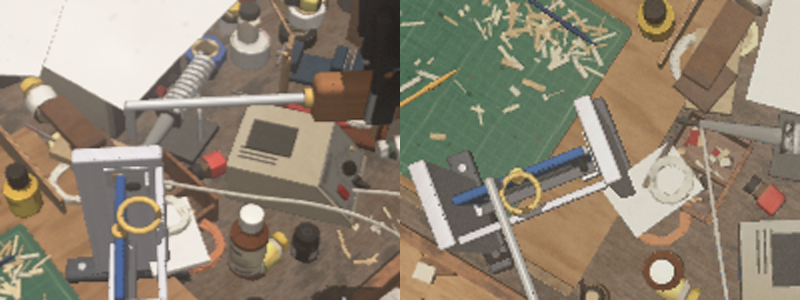

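The flap stands upright and caught, with its ring free. The rod end in the scene (278,214) matches the prediction, so the pole has not slipped. Now I'll return it to the stand.

Run:
```python
from workcell import *; from h import *
bot.reach([.4445,-.1435,.36],q(0)); print(get_obs()["time_s"])
bot.servo_line([.4445,-.1435,.155],velocity=.2); bot.dwell(.1); o=get_obs();f0=o["wrist_force"]; print(o["time_s"],o["position"])
for z in (.135,.12,.112,.1095):
    bot.servo_line([.4445,-.1435,z],velocity=.06); o=get_obs(); f=o["wrist_force"]-f0; print(z,f.round(1))
    if np.linalg.norm(f)>12: print("high"); break
print(o["time_s"],o["position"])
if z<.111:
    hand.move_gripper(.045); bot.servo_line([.4445,-.1435,.20],velocity=.2); bot.servo_line([.4445,-.1435,.27],velocity=.3)
print(get_obs()["time_s"])
s=vision.read_camera("scene");t=vision.read_camera("wrist")
a=cv2.resize(s["frame"][140:320,200:440,::-1],(400,300),interpolation=cv2.INTER_CUBIC);b=cv2.resize(t["frame"][:,:,::-1],(400,300))
cv2.imwrite("pics/z7.png",np.hstack([a,b]))
```

```text
49.3167
50.5917 [ 0.4452692  -0.14364608  0.15605563]
0.135 [-0.4  0.1  0.6]
0.12 [-1.  -0.5  0.7]
0.112 [-0.7  0.4  0.5]
0.1095 [-6.3  1.7 19.1]
high
52.0083 [ 0.44472372 -0.14357292  0.11065397]
53.35
```

View pics/z7.png

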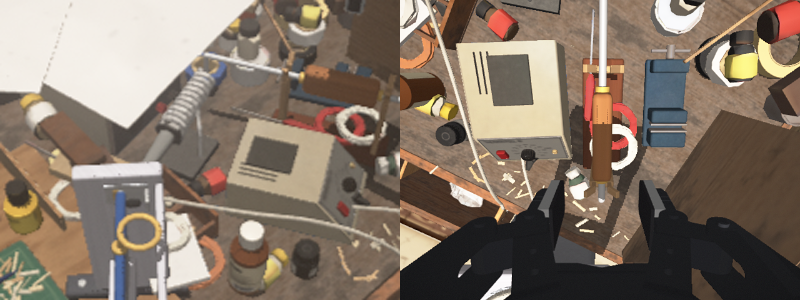

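The pole lies in its forks again, with the handle at (602,145) as at the start. The flap is upright and caught, the bottles and jar in view stand as before, and the gripper is clear.

```bash
python3 -c "
from workcell import *
print(hand_in())"
```

```text
the job is handed in; nothing more can be done
None
```

The flap is caught shut (7.7 N at the catch, pull stopped at 11 N, or about 11.5 N in all), and the pole is back in its stand with a brief 19 N bump as it seated; I handed the job in at about 53 s, and no verdict came back.

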